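# Switch the spool feeder to its other chute

## Task

Change the thread-spool feeder over to its other chute: with a fingertip press down the raised end of the rocker bar until the seesaw gate tips over and rests on its other stop, then push the release slide's green knob to the left, fully open, so that the three waiting spools roll down that other chute into its tray. Do not touch or lift the spools yourself, and leave everything else on the bench where it stands.

Things in the scene. Friction and masses are not known exactly. Their poses are not given: they have to be found in the camera images.
- feeder: the spool feeder, fixed, mirror-symmetric. Origin: bench level under the gate's middle; x away from the robot at yaw 0, y left. An upright magazine of steel angles (58 mm in x, 45 in y, 126 to 248 mm high) over the origin, columns behind it; below it a yellow seesaw gate, 120 mm long in y, on a shaft along x 80 mm up; to each side a steel chute down to a blue tray. Its base plate reaches to x = -128 mm.
- gate (a joint): tilt of the seesaw gate and rocker bar (one piece), rad, stops at -0.32 and +0.32. Positive: left (+y) end down, spools go down the left chute; negative: right end down, right chute. Top-heavy: it rests on either stop and, pressed past level, falls to the other by itself. Under 1 N on the raised pad rocks it.
- pad_left (a point): middle of the top of the orange finger pad (26 mm in x, 36 in y) at the left end of the rocker bar. The bar (190 mm along y) is on the gate's shaft in front of the feeder, at feeder x = -108 mm; the pad is 80 mm from the shaft axis. Height 117 mm with this end up, 66 mm with it down; a rubber stop post 44 mm high stands under each end.
- pad_right (a point): the same on the right end of the rocker bar.
- slide (a joint): travel of the release slide under the magazine, m; 0 = shut (the spools stand on it), 0.052 = fully open; it opens to the left (feeder +y), takes 1 to 2 N to push and stays where it is left. Opened, it lets the spools drop one after another onto the gate.
- slide_knob (a point): middle of the upright green knob of the release slide, a post 17 mm across from 131 to 165 mm above the bench (this point: 148 mm). Shut, it is at feeder x = -108 mm, y = -14 mm; the magazine stands 79 mm behind it, and nothing is beside it or over it.
- tray_left (a point): middle of the floor of the left blue tray (outside 90 mm in x, 136 mm in y, rim 36 mm high, walls 3 mm), at feeder y = +177 mm, 3 mm above the bench.
- tray_right (a point): the same for the right blue tray, at feeder y = -177 mm.
- spool1: a thread spool 50 mm long and 36 mm across its two white flanges, black thread, lying with its axis across the feeder (feeder x); it rolls. Origin at its centre. At the start it waits in the upright magazine, lowest of three, standing on the slide.
- spool2: a thread spool 50 mm long and 36 mm across its two white flanges, black thread, lying with its axis across the feeder (feeder x); it rolls. Origin at its centre. At the start it waits in the upright magazine, the middle one.
- spool3: a thread spool 50 mm long and 36 mm across its two white flanges, black thread, lying with its axis across the feeder (feeder x); it rolls. Origin at its centre. At the start it waits in the upright magazine, the topmost, its top 239 mm above the bench.
- spare_spool1: bystander: a spool of brown thread standing on end, 36 mm across, 50 mm high, in front of the left tray. Origin under its centre.
- spare_spool2: bystander: the same with red thread, standing near the other.
- cream_tin: bystander: a flat round dark tin of shoe cream, 76 mm across, 28 mm high, in front of the right tray. Origin under its centre.
- boot: bystander: a black ankle boot, 270 mm long, 160 mm high, standing left of the feeder. Origin under its middle.
- last: bystander: a yellow plastic shoe last, 265 mm long, 122 mm high, lying right of the feeder. Origin under its middle.
- hammer: bystander: a hammer lying on the bench at the left, about 30 mm high. Origin under its middle.
- awl: bystander: an awl with a wooden handle lying on the bench at the right, about 30 mm high. Origin under its middle.
- tub: bystander: a light blue open tub, 90 mm across, 75 mm high, at the left. Origin under its centre.

How it is judged:
By the outcome, as a careful person would: the job done as asked, in the order asked, and still so for the second after the job is handed in, with the robot touching nothing.
It also fails if it takes over 48 s, if anything falls off the work surface, if the arm or the gripper's body presses on something with over 40 N, if the wrist force passes 120 N, or if a joint passes its speed limit or range.

## Robot

A 6-joint arm with a two-finger parallel gripper is mounted at the origin on the work surface. World frame = base frame: x ahead of the robot, y to its left, z up, the work surface at z = 0. Lengths are in m, angles in rad, forces in N, time in s.
With the tool pointing down it reaches from about 0.3 to 0.875 m from the base axis. Payload 6.4 kg.
Tool frame: the origin (TCP) lies at the very end of the fingers, on their centre line; the grasp point (between the pads) lies 19 mm behind it (ctrl.grip_point_offset is the z of the grasp point in the tool frame, in m); z points along the fingers, y is the direction in which the jaws open and shut (so a half turn about z gives the same grasp; the last joint's range is limited). The gripper opens to 85 mm and grips with 20 to 120 N. Pads are 22 mm wide; open, the fingers measure 114 mm over their backs; the gripper's body (76 mm by 85 mm) begins 54 mm behind the grasp point. The pads swing forward as they close: fully open they stand 13 mm farther back than shut.
Start: joints at [-1.552, 0.181, 1.607, -0, 1.354, -0.206], TCP at [0.128, -0.561, 0.231] pointing down, gripper open.
Joint ranges: [-2.99, 2.99], [-0.89, 2.07], [0.3, 2.58], [-1.14, 4.28], [0, 2.63], [-3.12, 3.12]. Speed limits (rad/s): [2.57, 2.57, 3.01, 3.14, 3.14, 3.14].

## Interface

Orientations are given as a unit quaternion [w, x, y, z].
In Python, from bench import status, cams, ctrl gives the robot as it stands.
- The arm moves only by the shell command python3 -m handwheel 'ROWS'. ROWS is JSON, a list of rows, each an object with "grip": the finger opening in cm, from 0 to 8.54; "linear": the shift along the tool's x, y, z in cm, a list of three; "rotation": the turn, a rotation vector about the tool's x, y, z in degrees, a list of three. A call has 1 to 12 rows; each row is the pose to reach, as a shift and turn from the pose commanded when the call began, along the tool's axes at that moment; what a row does not reach only later rows make up. A row lasts 1/12 s, in which the tool goes at most 41.7 mm and 7.16 degrees, less where a joint would pass 70% of its speed; a pose out of reach is approached as far as the arm can. A call with a gripper value outside its range is refused whole. The fingers move at their own pace and stop on an object; the grip force is fixed at half the most. Time passes only in rows, so rows that repeat a pose let the fingers close. It gives the time, the measured TCP pose, the force and the opening at its end, in the units of the state.
- status.get_obs(): the state, without advancing time (a new reading comes with each control period).
- cams.camera(name): name is "side" or "top"; returns the picture (384x512x3 uint8, red, green, blue); there is no depth.
- cams.camera_info(name): a dict with "fovy" (degrees; the focal length in pixels is half the picture's height over the tangent of half this angle, whatever the lens; pixels are square), "cx", "cy" (the principal point, pixels), "k1" (the pictures are not rectified: a ray, as slopes to the right and down, at radius r is drawn at 1 + k1 r^2 times it, then the intrinsics apply), "world_from_camera" (4x4, takes a point from camera to world coordinates). Camera axes: x right, y down, z forward; pixel columns grow to the right and rows downward; lengths in m; the calibration is good to about 2 mm. A picture is of the moment at which its call begins. camera_info takes no time and is no camera call.
- ctrl.hand_in(): hands the job in, once; it reports no verdict.
The state is a dict: "time_s": time; "q": joint angles; "dq": joint speeds; "joint_efforts": joint torques, N m; "eef_pos": TCP position; "eef_rot": TCP orientation; "wrist_force": force on the tool from outside, world axes, zero at the start; "torque": the same for the moment, N m; "opening": opening from 0.0 (shut) to 1.0 (fully open).
Only numpy, scipy, OpenCV 4.12 (cv2) and the standard library are available. Lean on these libraries where they do the work, as an engineer would, in place of code of your own. Each camera call takes 0.05 s, during which the arm holds its last target.

## Working session

There is one attempt and no reset: what is moved stays moved. The work goes in short steps, Python scripts to look and compute and a shell command to move; the robot and the scene stay as the last step left them, time stands still between calls to the robot, and variables do not carry over. Pictures are saved under pics/ and viewed, and the job is handed in when it is done.

```bash
ls; mkdir -p pics
python3 - <<'E'
from bench import status,cams,ctrl
import cv2
for n in ("side","top"):
    cv2.imwrite(f"pics/{n}0.png",cams.camera(n)[:,:,::-1]); 
    i=cams.camera_info(n); print(n,i)
o=status.get_obs(); print(o)
E
```

```text
pics
side {'fovy': 56.93957339585368, 'cx': 258.4021355098471, 'cy': 185.32227108483545, 'k1': -0.0008653927400290928, 'world_from_camera': array([[ 0.97860489, -0.1004401 ,  0.17956687,  0.26156982],
       [-0.20498681, -0.5509872 ,  0.80894592, -1.02910242],
       [ 0.01768844, -0.82844728, -0.55978766,  0.89986589],
       [ 0.        ,  0.        ,  0.        ,  1.        ]])}
top {'fovy': 54.85382631616303, 'cx': 253.5022706223411, 'cy': 189.65708964270547, 'k1': -0.039563205685144695, 'world_from_camera': array([[ 0.00397359, -0.99311674,  0.11706131,  0.38474117],
       [-0.99992468, -0.00530536, -0.01106728,  0.0691178 ],
       [ 0.01161216, -0.11700852, -0.99306302,  1.29396001],
       [ 0.        ,  0.        ,  0.        ,  1.        ]])}
{'time_s': 0.1, 'q': array([-1.55232155e+00,  1.81492457e-01,  1.60791381e+00,  1.08128109e-07,
        1.35379384e+00, -2.06309235e-01]), 'dq': array([ 1.37107871e-03, -1.11398844e-03, -1.19095544e-03,  1.76886975e-03,
        8.82078571e-04, -2.01188308e-05]), 'joint_efforts': array([ 1.33122549e-04, -4.45875299e+01, -3.52237844e+01, -2.57224538e-04,
        4.10054796e-03,  7.05350828e-06]), 'eef_pos': array([ 0.12816759, -0.56002152,  0.23045698]), 'eef_rot': array([-8.00176151e-04,  9.93690345e-01,  1.12155485e-01,  7.54250834e-05]), 'wrist_force': array([-0.20256472, -0.09463072, -0.31850508]), 'torque': array([0.04340191, 0.05662575, 0.03185835]), 'opening': 0.9994312891029581}
```

View pics/side0.png

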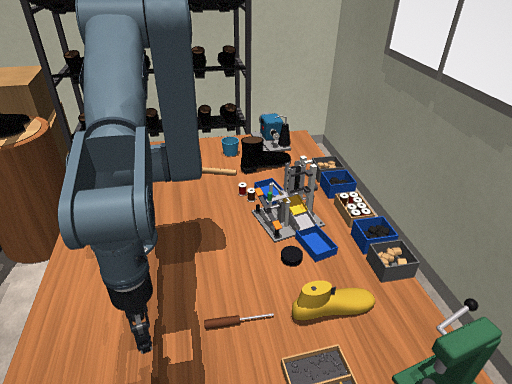

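View pics/top0.png

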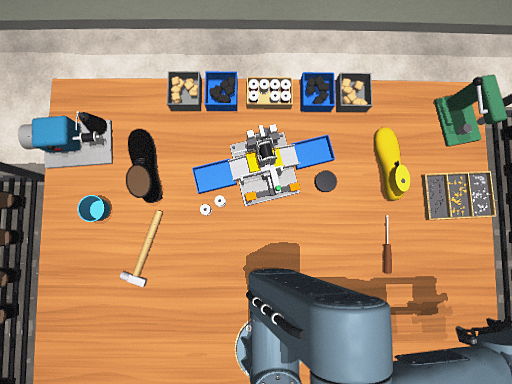

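Run:
```python
import cv2
a=cv2.imread("pics/top0.png"); cv2.imwrite("pics/top0c.png",cv2.resize(a[70:270,110:370],None,fx=3,fy=3,interpolation=cv2.INTER_CUBIC)[:600,:800])
a=cv2.imread("pics/side0.png"); cv2.imwrite("pics/side0c.png",cv2.resize(a[50:250,180:440],None,fx=3,fy=3,interpolation=cv2.INTER_CUBIC)[:600,:800])
```

```text
(no output)
```

View pics/top0c.png

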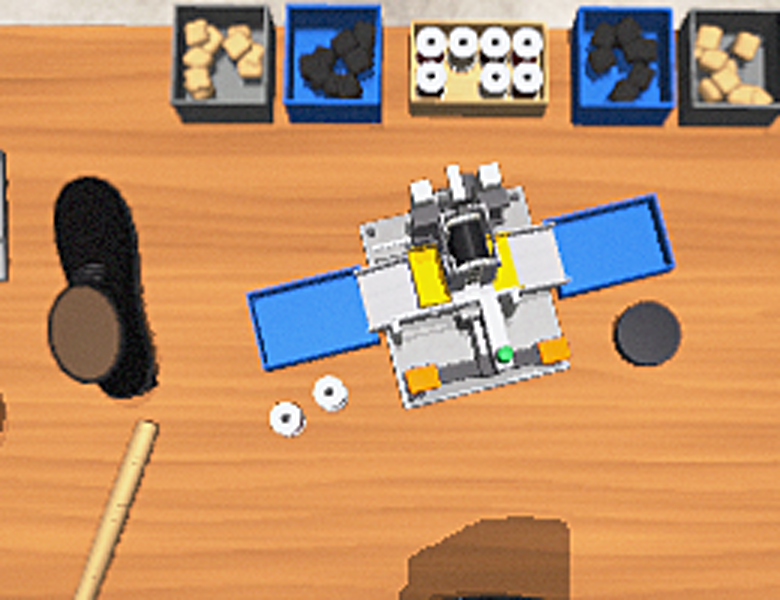

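View pics/side0c.png

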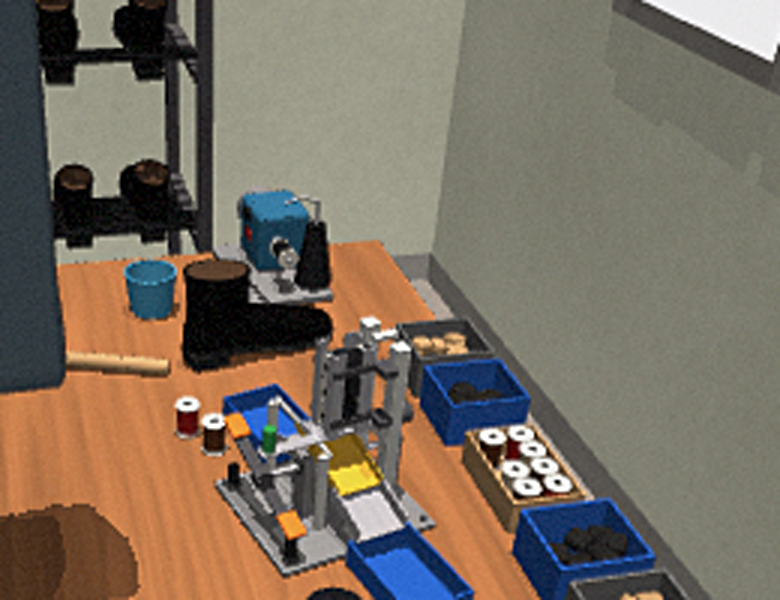

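```bash
cat > h.py <<'E'
import numpy as np
from bench import status,cams,ctrl
from scipy.spatial.transform import Rotation as R
from scipy.optimize import least_squares
def proj(n,P):
    i=cams.camera_info(n);T=np.linalg.inv(i["world_from_camera"]);p=T[:3,:3]@P+T[:3,3]
    s=p[:2]/p[2];s=s*(1+i["k1"]*(s@s));f=192/np.tan(np.radians(i["fovy"]/2))
    return np.array([i["cx"],i["cy"]])+f*s
def f2w(v,p):
    c,s=np.cos(v[2]),np.sin(v[2]);return np.array([v[0]+c*p[0]-s*p[1],v[1]+s*p[0]+c*p[1],p[2]])
def T():
    o=status.get_obs();q=o["eef_rot"];return o,R.from_quat([q[1],q[2],q[3],q[0]]),o["eef_pos"]
E
python3 - <<'E'
from h import *
m=lambda x,y:np.array([x,y])/3
t=np.array([110,70]);s=np.array([180,50])
obs=[("top",(-.108,-.014,.165),m(505,354)+t),("top",(-.108,.072,.117),m(422,378)+t),("top",(-.108,-.080,.066),m(555,349)+t),
("top",(.045,.245,.036),m(249,294)+t),("top",(-.045,.245,.036),m(266,369)+t),("top",(.045,-.245,.036),m(656,197)+t),("top",(-.045,-.245,.036),m(674,268)+t),
("side",(-.108,-.014,.148),m(270,440)+s),("side",(-.108,.072,.117),m(237,427)+s),("side",(-.108,-.080,.066),m(291,525)+s)]
f=lambda v:np.concatenate([proj(n,f2w(v,p))-u for n,p,u in obs])
r=least_squares(f,[.6,0,-.2]);print(r.x);print(r.fun.reshape(-1,2).round(1))
for p in [(-.108,.072,.117),(-.108,-.014,.148),(-.108,-.080,.066),(0,0,0)]: print(p,f2w(r.x,p).round(4))
E
```

```text
[0.62553787 0.01875313 0.24791122]
[[ 0.5 -0.3]
 [ 0.9 -0. ]
 [ 0.5  0.3]
 [-1.  -0.6]
 [-0.8 -0.4]
 [ 0.1 -1.3]
 [ 0.9 -0.4]
 [-1.3  0. ]
 [-0.9 -1. ]
 [-0.7 -0.2]]
(-0.108, 0.072, 0.117) [0.5032 0.0621 0.117 ]
(-0.108, -0.014, 0.148) [ 0.5243 -0.0213  0.148 ]
(-0.108, -0.08, 0.066) [ 0.5405 -0.0853  0.066 ]
(0, 0, 0) [0.6255 0.0188 0.    ]
```

Run:
```python
import cv2
a=cv2.imread("pics/top0.png"); cv2.imwrite("pics/top0d.png",cv2.resize(a[120:210,220:320],None,fx=6,fy=6,interpolation=cv2.INTER_CUBIC))
a=cv2.imread("pics/side0.png"); cv2.imwrite("pics/side0d.png",cv2.resize(a[150:245,245:335],None,fx=6,fy=6,interpolation=cv2.INTER_CUBIC))
```

```text
(no output)
```

View pics/top0d.png

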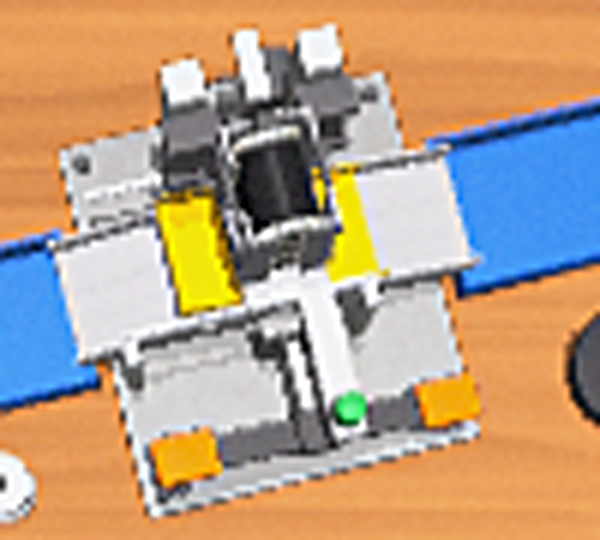

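View pics/side0d.png

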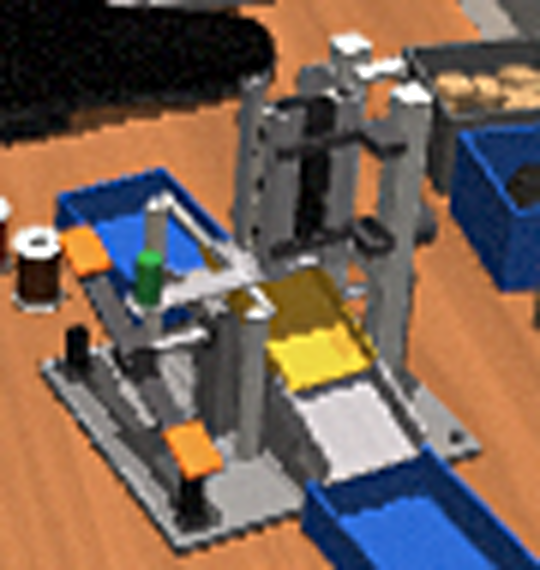

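Run:
```python
from h import *
v=[0.6255,0.0188,0.248]
for a,b in (((241.7,178),(271.7,184)),((281.7,167.5),(287.5,201)),((269,174),(271.7,184))):
    r=least_squares(lambda p:np.concatenate([proj("top",f2w(v,p))-a,proj("side",f2w(v,p))-b]),[0,0,.1]);print(r.x.round(3),r.fun.round(1))
# project hypothesized posts
for y in (.04,.05,.06,.07):
  for x in (-.04,-.05,-.06):
    print(x,y,proj("side",f2w(v,(x,y,.13))).round(),proj("top",f2w(v,(x,y,.13))).round())
```

```text
[-0.043  0.088  0.123] [ 0.1 -0.5 -0.6  0.1]
[-0.044 -0.043  0.128] [-0.   0.1  0.2 -0. ]
[-0.07  0.01  0.18] [-0.5  2.9  3.5 -0.5]
-0.04 0.04 [278. 189.] [256. 173.]
-0.05 0.04 [275. 189.] [257. 176.]
-0.06 0.04 [273. 190.] [258. 179.]
-0.04 0.05 [277. 187.] [253. 173.]
-0.05 0.05 [274. 188.] [254. 176.]
-0.06 0.05 [272. 189.] [255. 179.]
-0.04 0.06 [275. 186.] [250. 174.]
-0.05 0.06 [273. 187.] [251. 177.]
-0.06 0.06 [271. 187.] [252. 180.]
-0.04 0.07 [274. 185.] [247. 175.]
-0.05 0.07 [272. 185.] [248. 178.]
-0.06 0.07 [270. 186.] [249. 181.]
```

```bash
cat >> h.py <<'E'
V=[0.6255,0.0188,0.248]
def go(p):
    o,r,e=T();w=f2w(V,p);print("t",round(o["time_s"],2),"tcp",e.round(4),"target",w.round(4),"shift cm",(r.inv().apply(w-e)*100).round(2))
    c,s=np.cos(V[2]),np.sin(V[2]);d=e-[V[0],V[1],0];print("feeder tcp mm",(np.array([c*d[0]+s*d[1],-s*d[0]+c*d[1],d[2]])*1000).round(1),"F",o["wrist_force"].round(2),"open",o["opening"].round(3))
E
python3 -c "
from h import *
go((-.109,.075,.20));go((-.2,.0,.24))"
```

```text
t 0.1 tcp [ 0.1282 -0.56    0.2305] target [0.5014 0.0647 0.2   ] shift cm [ 50.31 -52.58   3.15]Traceback (most recent call last):
  File "<string>", line 3, in <module>
    go((-.109,.075,.20));go((-.2,.0,.24))
    ~~^^^^^^^^^^^^^^^^^^
  File "h.py", line 16, in go
    c,s=np.cos(V[2]),np.sin(V[2]);d=e-[V[0],V[1],0];print("feeder tcp mm",(np.array([c*d[0]+s*d[1],-s*d[0]+c*d[1],d[2]])*1000).round(1),"F",o["wrist_force"].round(2),"open",o["opening"].round(3))
                                                                                                                                                                             ^^^^^^^^^^^^^^^^^^
AttributeError: 'float' object has no attribute 'round'
```

```bash
sed -i 's/o\["opening"\].round(3)/round(o["opening"],3)/' h.py
python3 -m handwheel '[{"grip":0,"linear":[2.5,-2.6,0],"rotation":[0,0,0]},{"grip":0,"linear":[5,-5.2,0],"rotation":[0,0,0]},{"grip":0,"linear":[7.5,-7.8,0],"rotation":[0,0,0]},{"grip":0,"linear":[10,-10.4,0],"rotation":[0,0,0]},{"grip":0,"linear":[12.5,-13,0],"rotation":[0,0,0]},{"grip":0,"linear":[15,-15.6,0],"rotation":[0,0,0]},{"grip":0,"linear":[17.5,-18.2,0],"rotation":[0,0,0]},{"grip":0,"linear":[20,-20.8,0],"rotation":[0,0,0]},{"grip":0,"linear":[22.5,-23.4,0],"rotation":[0,0,0]},{"grip":0,"linear":[25,-26,0],"rotation":[0,0,0]},{"grip":0,"linear":[25,-26,0],"rotation":[0,0,0]},{"grip":0,"linear":[25,-26,0],"rotation":[0,0,0]}]'
python3 -c "
from h import *
go((-.109,.075,.20))"
```

```text
time_s: 1.1
eef_pos: [0.3146, -0.2498, 0.2311]
eef_rot: [0.0, 0.993, 0.114, -0.0]
wrist_force: [-0.9, -0.1, -0.0]
opening: -0.002
t 1.1 tcp [ 0.3146 -0.2498  0.2311] target [0.5014 0.0647 0.2   ] shift cm [ 25.34 -26.39   3.11]
feeder tcp mm [-367.3 -184.1  231.1] F [-0.91 -0.13 -0.04] open -0.002
```

```bash
python3 -m handwheel '[{"grip":0,"linear":[2.5,-2.6,0],"rotation":[0,0,0]},{"grip":0,"linear":[5,-5.2,0],"rotation":[0,0,0]},{"grip":0,"linear":[7.5,-7.8,0],"rotation":[0,0,0]},{"grip":0,"linear":[10,-10.4,0],"rotation":[0,0,0]},{"grip":0,"linear":[12.5,-13,0],"rotation":[0,0,0]},{"grip":0,"linear":[15,-15.6,0],"rotation":[0,0,0]},{"grip":0,"linear":[17.5,-18.2,0],"rotation":[0,0,0]},{"grip":0,"linear":[20,-20.8,0],"rotation":[0,0,0]},{"grip":0,"linear":[22.5,-23.4,0],"rotation":[0,0,0]},{"grip":0,"linear":[25.3,-26.4,1],"rotation":[0,0,0]},{"grip":0,"linear":[25.3,-26.4,3],"rotation":[0,0,0]},{"grip":0,"linear":[25.3,-26.4,3],"rotation":[0,0,0]}]'
python3 - <<'E'
from h import *
go((-.109,.075,.13))
import cv2
for n,y,x in (("side",150,245),("top",120,220)):
    a=cams.camera(n)[:,:,::-1]; cv2.imwrite(f"pics/{n}1.png",cv2.resize(a[y:y+95,x:x+100],None,fx=6,fy=6,interpolation=cv2.INTER_CUBIC))
E
```

```text
time_s: 2.1
eef_pos: [0.5004, 0.063, 0.1975]
eef_rot: [-0.001, 0.994, 0.113, -0.003]
wrist_force: [-1.1, 0.4, -0.5]
opening: 0.003
t 2.1 tcp [0.5004 0.063  0.1975] target [0.5014 0.0647 0.13  ] shift cm [ 0.18 -0.14  6.75]
feeder tcp mm [-110.4   73.6  197.5] F [-1.07  0.39 -0.52] open 0.003
```

View pics/side1.png

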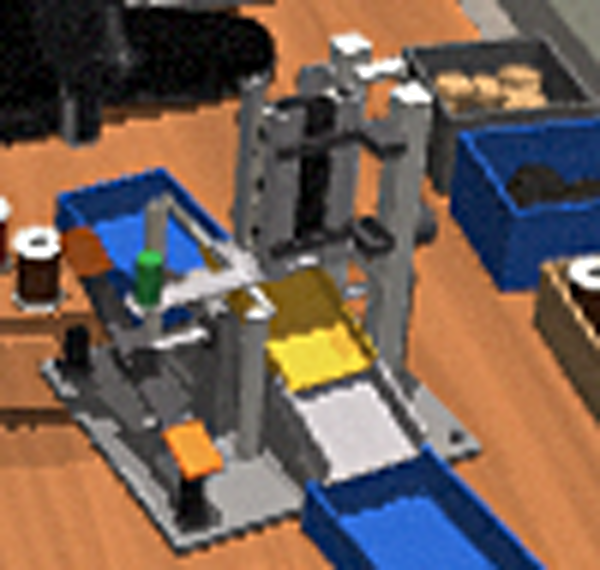

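View pics/top1.png

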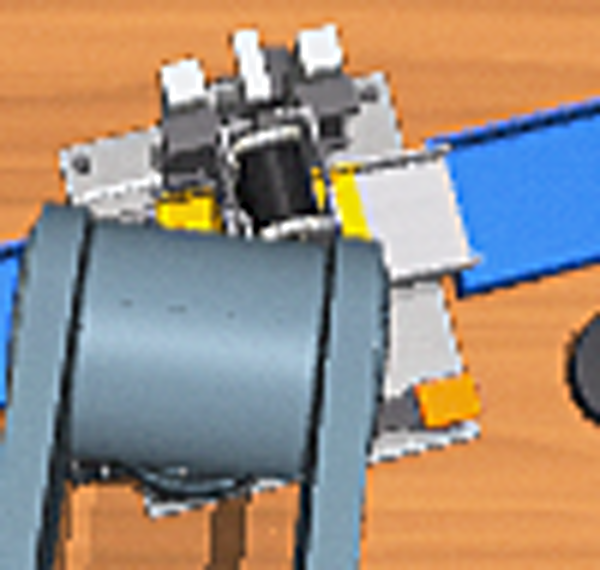

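The side view shows the shut fingertip at crop (80,140), straight above the shaded left pad at (85,250). The right pad at (192,448) rests on its post, so the left pad is the one to press.

```bash
python3 -m handwheel '[{"grip":0,"linear":[0.1,-0.1,2],"rotation":[0,0,0]},{"grip":0,"linear":[0.1,-0.1,4],"rotation":[0,0,0]},{"grip":0,"linear":[0.1,-0.1,6],"rotation":[0,0,0]},{"grip":0,"linear":[0.1,-0.1,7.5],"rotation":[0,0,0]},{"grip":0,"linear":[0.1,-0.1,8],"rotation":[0,0,0]},{"grip":0,"linear":[0.1,-0.1,8.5],"rotation":[0,0,0]},{"grip":0,"linear":[0.1,-0.1,9],"rotation":[0,0,0]},{"grip":0,"linear":[0.1,-0.1,9.5],"rotation":[0,0,0]},{"grip":0,"linear":[0.1,-0.1,10],"rotation":[0,0,0]},{"grip":0,"linear":[0.1,-0.1,10],"rotation":[0,0,0]}]'
python3 - <<'E'
from h import *
go((-.109,.075,.08))
import cv2
for n,y,x in (("side",150,245),):
    a=cams.camera(n)[:,:,::-1]; cv2.imwrite(f"pics/{n}2.png",cv2.resize(a[y:y+95,x:x+100],None,fx=6,fy=6,interpolation=cv2.INTER_CUBIC))
E
```

```text
time_s: 3.03
eef_pos: [0.5022, 0.0635, 0.1008]
eef_rot: [-0.0, 0.994, 0.112, -0.0]
wrist_force: [-0.9, -0.1, -0.9]
opening: 0.001
t 3.03 tcp [0.5022 0.0635 0.1008] target [0.5014 0.0647 0.08  ] shift cm [-0.05 -0.14  2.08]
feeder tcp mm [-108.5   73.6  100.8] F [-0.88 -0.08 -0.86] open 0.001
```

View pics/side2.png

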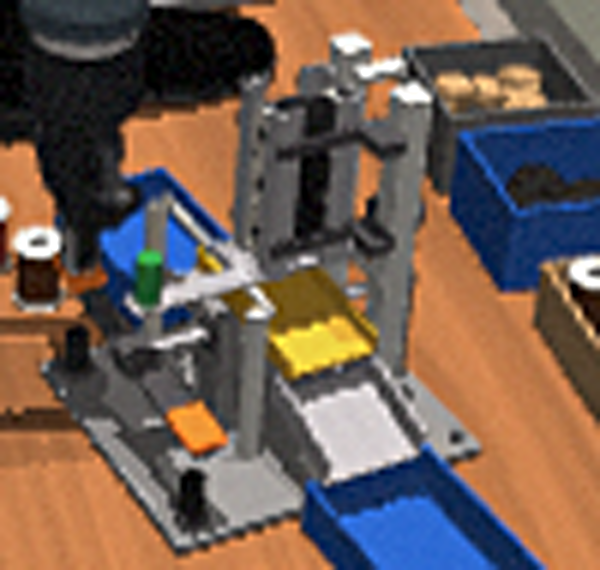

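The finger is on the pad at (85,275) and the right pad has lifted off its post (195,425), so the gate is following. I'll press on past level.

```bash
python3 -m handwheel '[{"grip":0,"linear":[0,-0.1,0.5],"rotation":[0,0,0]},{"grip":0,"linear":[0,-0.2,1],"rotation":[0,0,0]},{"grip":0,"linear":[0,-0.2,1.5],"rotation":[0,0,0]},{"grip":0,"linear":[0,-0.2,2],"rotation":[0,0,0]},{"grip":0,"linear":[0,-0.2,2.4],"rotation":[0,0,0]},{"grip":0,"linear":[0,-0.2,2.4],"rotation":[0,0,0]},{"grip":0,"linear":[0,-0.2,2.4],"rotation":[0,0,0]}]'
python3 - <<'E'
from h import *
go((-.109,.075,.08))
import cv2
for n,y,x in (("side",150,245),):
    a=cams.camera(n)[:,:,::-1]; cv2.imwrite(f"pics/{n}3.png",cv2.resize(a[y:y+95,x:x+100],None,fx=6,fy=6,interpolation=cv2.INTER_CUBIC))
E
```

```text
time_s: 3.67
eef_pos: [0.5017, 0.0656, 0.0769]
eef_rot: [-0.0, 0.994, 0.112, -0.0]
wrist_force: [-0.2, -0.4, -0.3]
opening: -0.0
t 3.67 tcp [0.5017 0.0656 0.0769] target [0.5014 0.0647 0.08  ] shift cm [-0.05  0.08 -0.31]
feeder tcp mm [-108.5   75.7   76.9] F [-0.2  -0.4  -0.31] open -0.0
```

View pics/side3.png

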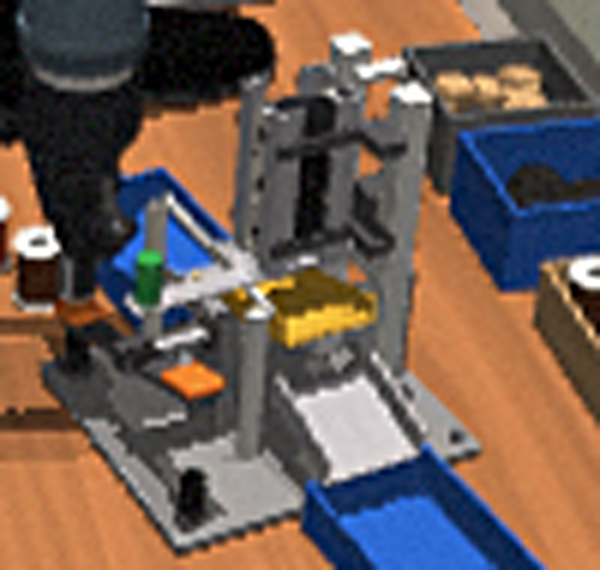

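The left pad (85,310) is down on its post, the right pad (195,380) is up, and the gate's right end is raised, so the gate has tipped. Next I'll lift and move to the right of the knob.

```bash
python3 -m handwheel '[{"grip":0,"linear":[0,0,-3],"rotation":[0,0,0]},{"grip":0,"linear":[0,0,-7],"rotation":[0,0,0]},{"grip":0,"linear":[0,0,-11],"rotation":[0,0,0]},{"grip":0,"linear":[0,0,-14],"rotation":[0,0,0]},{"grip":0,"linear":[0,3,-14],"rotation":[0,0,0]},{"grip":0,"linear":[0,6,-14],"rotation":[0,0,0]},{"grip":0,"linear":[0,9,-14],"rotation":[0,0,0]},{"grip":0,"linear":[0,12,-14],"rotation":[0,0,0]},{"grip":0,"linear":[0,13.5,-14],"rotation":[0,0,0]},{"grip":0,"linear":[0,13.5,-14],"rotation":[0,0,0]},{"grip":0,"linear":[0,13.5,-14],"rotation":[0,0,0]}]'
python3 - <<'E'
from h import *
go((-.108,-.058,.142))
import cv2
for n,y,x in (("side",150,245),):
    a=cams.camera(n)[:,:,::-1]; cv2.imwrite(f"pics/{n}4.png",cv2.resize(a[y:y+95,x:x+100],None,fx=6,fy=6,interpolation=cv2.INTER_CUBIC))
E
```

```text
time_s: 4.63
eef_pos: [0.532, -0.0663, 0.2173]
eef_rot: [-0.0, 0.994, 0.111, -0.0]
wrist_force: [-0.0, 0.5, 0.0]
opening: 0.0
t 4.63 tcp [ 0.532  -0.0663  0.2173] target [ 0.535  -0.0639  0.142 ] shift cm [ 0.35 -0.16  7.53]
feeder tcp mm [-111.5  -59.5  217.3] F [-0.02  0.52  0.05] open 0.0
```

View pics/side4.png

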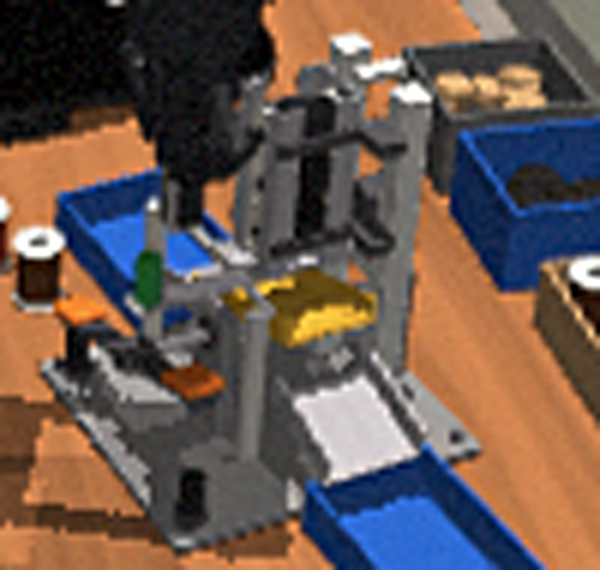

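The gate stays tipped with the robot off it: left pad (80,310) down, right pad (190,380) up. Now I'll descend beside the knob, staying above the raised pad.

```bash
python3 -m handwheel '[{"grip":0,"linear":[0.3,0,2],"rotation":[0,0,0]},{"grip":0,"linear":[0.3,0,4],"rotation":[0,0,0]},{"grip":0,"linear":[0.3,0,6],"rotation":[0,0,0]},{"grip":0,"linear":[0.3,0,7.3],"rotation":[0,0,0]},{"grip":0,"linear":[0.3,0,7.3],"rotation":[0,0,0]},{"grip":0,"linear":[0.3,0,7.3],"rotation":[0,0,0]}]'
python3 - <<'E'
from h import *
go((-.108,-.037,.144))
go((-.108,.020,.144))
import cv2
for n,y,x in (("side",150,245),("top",120,220)):
    a=cams.camera(n)[:,:,::-1]; cv2.imwrite(f"pics/{n}5.png",cv2.resize(a[y:y+95,x:x+100],None,fx=6,fy=6,interpolation=cv2.INTER_CUBIC))
E
```

```text
time_s: 5.18
eef_pos: [0.5344, -0.0638, 0.1439]
eef_rot: [-0.001, 0.994, 0.113, -0.001]
wrist_force: [-0.1, -0.1, 0.9]
opening: -0.001
t 5.18 tcp [ 0.5344 -0.0638  0.1439] target [ 0.5299 -0.0436  0.144 ] shift cm [ 0.02 -2.08 -0.01]
feeder tcp mm [-108.6  -57.8  143.9] F [-0.14 -0.08  0.87] open -0.001
t 5.18 tcp [ 0.5344 -0.0638  0.1439] target [0.5159 0.0117 0.144 ] shift cm [-0.11 -7.77 -0.  ]
feeder tcp mm [-108.6  -57.8  143.9] F [-0.14 -0.08  0.87] open -0.001
```

View pics/side5.png

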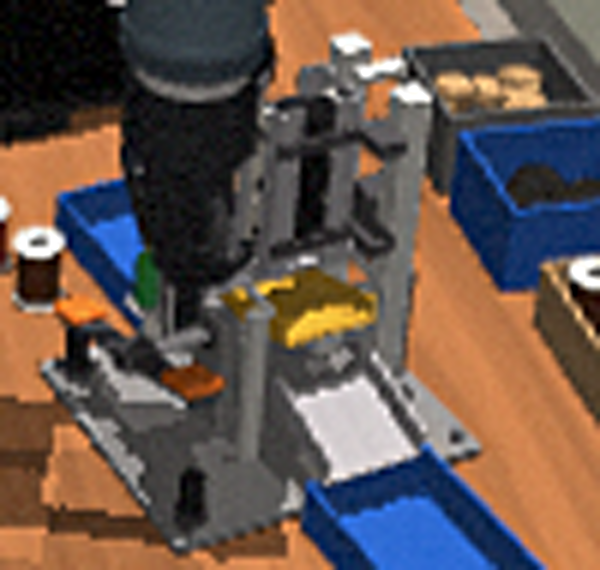

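```bash
python3 -m handwheel '[{"grip":0,"linear":[0,-0.7,0],"rotation":[0,0,0]},{"grip":0,"linear":[0,-1.4,0],"rotation":[0,0,0]},{"grip":0,"linear":[0,-2.1,0],"rotation":[0,0,0]},{"grip":0,"linear":[0,-2.8,0],"rotation":[0,0,0]},{"grip":0,"linear":[0,-3.4,0],"rotation":[0,0,0]},{"grip":0,"linear":[-0.1,-4,0],"rotation":[0,0,0]},{"grip":0,"linear":[-0.1,-4.6,0],"rotation":[0,0,0]},{"grip":0,"linear":[-0.1,-5.2,0],"rotation":[0,0,0]},{"grip":0,"linear":[-0.1,-5.7,0],"rotation":[0,0,0]},{"grip":0,"linear":[-0.1,-6.2,0],"rotation":[0,0,0]},{"grip":0,"linear":[-0.1,-6.2,0],"rotation":[0,0,0]}]'
python3 - <<'E'
from h import *
go((-.108,.015,.144))
import cv2
for n,y,x in (("side",150,245),("top",120,220)):
    a=cams.camera(n)[:,:,::-1]; cv2.imwrite(f"pics/{n}6.png",cv2.resize(a[y:y+95,x:x+100],None,fx=6,fy=6,interpolation=cv2.INTER_CUBIC))
E
```

```text
time_s: 6.2
eef_pos: [0.5197, -0.004, 0.144]
eef_rot: [-0.0, 0.994, 0.113, -0.0]
wrist_force: [-0.9, 0.3, 0.5]
opening: -0.0
t 6.2 tcp [ 0.5197 -0.004   0.144 ] target [0.5171 0.0068 0.144 ] shift cm [-0.   -1.11  0.  ]
feeder tcp mm [-108.2    3.9  144. ] F [-0.89  0.27  0.53] open -0.0
```

View pics/side6.png

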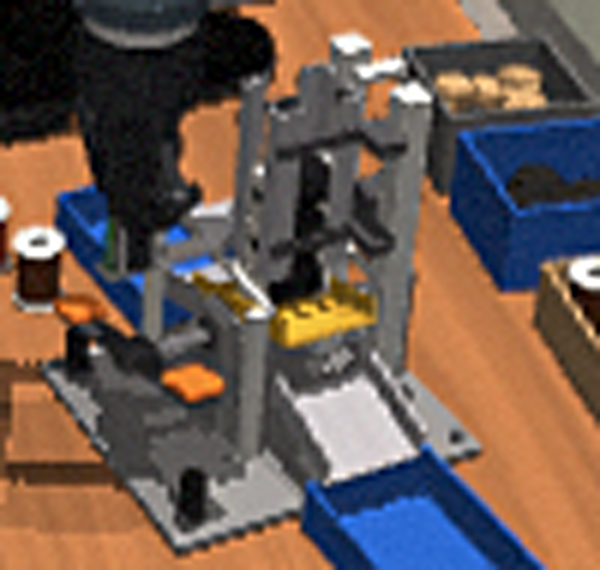

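View pics/top6.png

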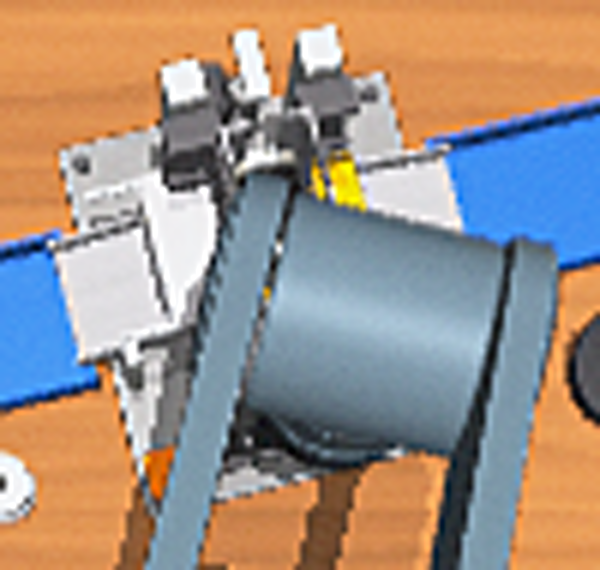

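The spools have started to drop and the knob (110,245) has moved left with the finger. I'll keep going to the end stop.

```bash
python3 -m handwheel '[{"grip":0,"linear":[0,-0.4,0],"rotation":[0,0,0]},{"grip":0,"linear":[0,-0.8,0],"rotation":[0,0,0]},{"grip":0,"linear":[0,-1.1,0],"rotation":[0,0,0]},{"grip":0,"linear":[0,-1.1,0],"rotation":[0,0,0]},{"grip":0,"linear":[0,-1.1,0],"rotation":[0,0,0]}]'
python3 - <<'E'
from h import *
go((-.108,.02,.144))
import cv2
for n,y,x in (("side",150,245),("top",120,220)):
    a=cams.camera(n)[:,:,::-1]; cv2.imwrite(f"pics/{n}7.png",cv2.resize(a[y:y+95,x:x+100],None,fx=6,fy=6,interpolation=cv2.INTER_CUBIC))
E
```

```text
time_s: 6.72
eef_pos: [0.5177, 0.0059, 0.1442]
eef_rot: [-0.0, 0.994, 0.112, 0.0]
wrist_force: [0.1, -0.4, 0.6]
opening: -0.003
t 6.72 tcp [0.5177 0.0059 0.1442] target [0.5159 0.0117 0.144 ] shift cm [-0.05 -0.6   0.03]
feeder tcp mm [-107.6   13.9  144.2] F [ 0.07 -0.44  0.56] open -0.003
```

View pics/side7.png

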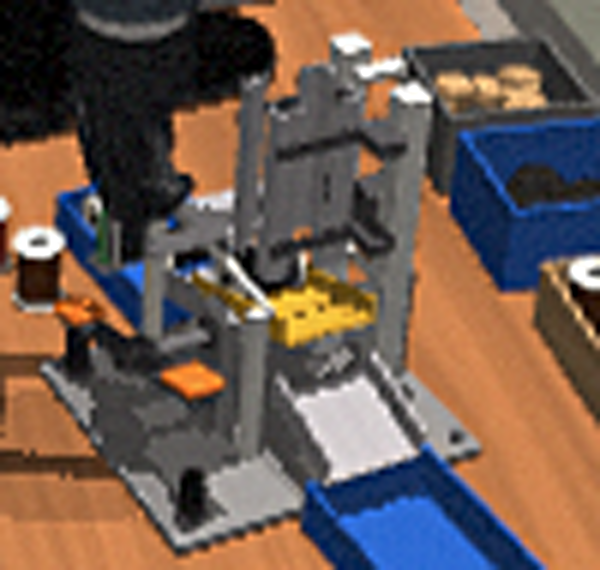

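```bash
python3 -m handwheel '[{"grip":0,"linear":[0,-0.3,0],"rotation":[0,0,0]},{"grip":0,"linear":[0,-0.5,0],"rotation":[0,0,0]},{"grip":0,"linear":[0,-0.5,0],"rotation":[0,0,0]}]'
python3 - <<'E'
from h import *
go((-.108,.02,.144))
E
```

```text
time_s: 7.07
eef_pos: [0.5172, 0.0087, 0.1445]
eef_rot: [0.002, 0.994, 0.112, 0.0]
wrist_force: [1.1, -7.9, -2.0]
opening: 0.001
t 7.07 tcp [0.5172 0.0087 0.1445] target [0.5159 0.0117 0.144 ] shift cm [-0.06 -0.32  0.05]
feeder tcp mm [-107.5   16.8  144.5] F [ 1.09 -7.93 -2.02] open 0.001
```

It is against the stop: 8 N at feeder y 16.8 mm, short of the commanded 19 mm. I'll back off to the right, then up and away.

```bash
python3 -m handwheel '[{"grip":0,"linear":[0,1,0],"rotation":[0,0,0]},{"grip":0,"linear":[0,2,0],"rotation":[0,0,0]},{"grip":0,"linear":[0,2.5,-1],"rotation":[0,0,0]},{"grip":0,"linear":[0,2.5,-4],"rotation":[0,0,0]},{"grip":0,"linear":[0,2.5,-7],"rotation":[0,0,0]},{"grip":0,"linear":[-2,3,-10],"rotation":[0,0,0]},{"grip":0,"linear":[-5,5,-10],"rotation":[0,0,0]},{"grip":0,"linear":[-8,7,-10],"rotation":[0,0,0]},{"grip":0,"linear":[-11,9,-10],"rotation":[0,0,0]},{"grip":0,"linear":[-14,11,-10],"rotation":[0,0,0]},{"grip":0,"linear":[-16,13,-10],"rotation":[0,0,0]},{"grip":0,"linear":[-16,13,-10],"rotation":[0,0,0]}]'
python3 - <<'E'
from h import *
go((-.108,.02,.144))
import cv2
for n,y,x in (("side",150,235),("top",110,180)):
    a=cams.camera(n)[:,:,::-1]; cv2.imwrite(f"pics/{n}8f.png",a);cv2.imwrite(f"pics/{n}8.png",cv2.resize(a[y:y+100,x:x+130],None,fx=6,fy=6,interpolation=cv2.INTER_CUBIC))
E
```

```text
time_s: 8.07
eef_pos: [0.3877, -0.1556, 0.2454]
eef_rot: [0.001, 0.994, 0.11, 0.0]
wrist_force: [-0.3, -0.2, 0.1]
opening: -0.0
t 8.07 tcp [ 0.3877 -0.1556  0.2454] target [0.5159 0.0117 0.144 ] shift cm [ 16.17 -13.54  10.1 ]
feeder tcp mm [-273.4 -110.7  245.4] F [-0.3  -0.21  0.09] open -0.0
```

View pics/side8.png

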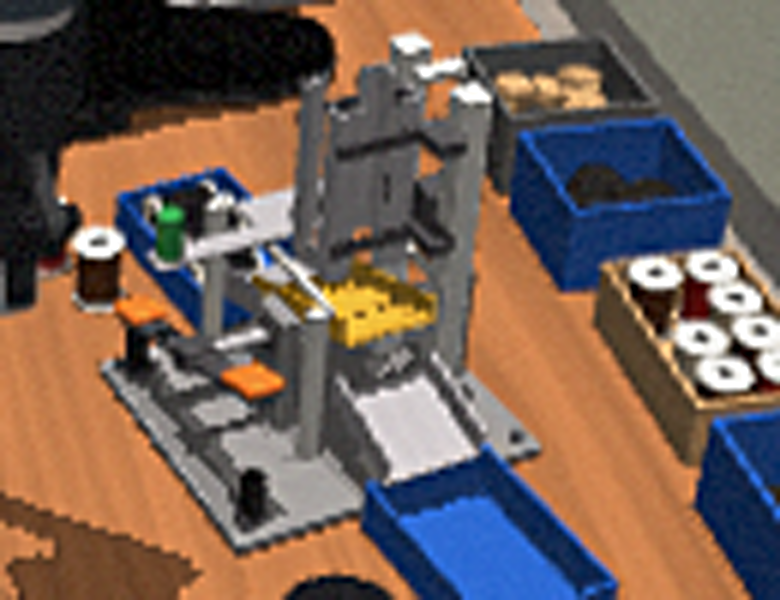

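View pics/top8.png

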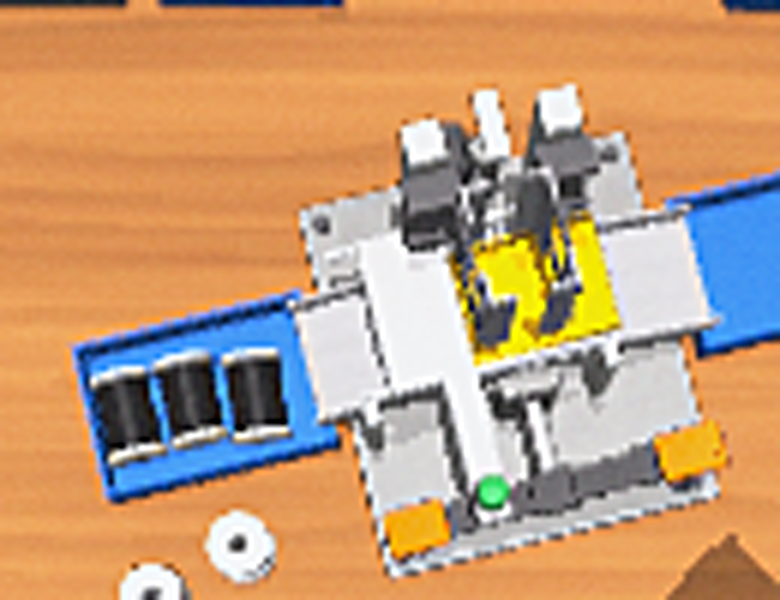

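View pics/top8f.png

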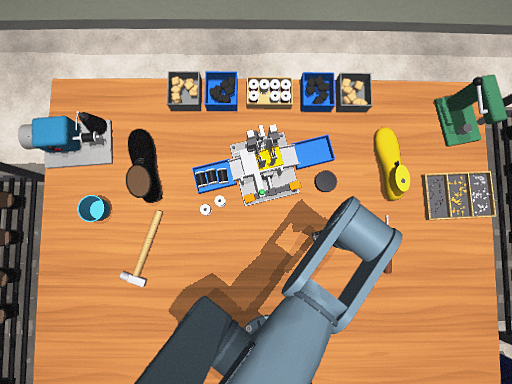

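Run:
```python
from h import *
for y in (.034,.038): print(y,proj("top",f2w(V,(-.108,y,.165))), "start pred",proj("top",f2w(V,(-.108,-.014,.165))))
```

```text
0.034 [263.67879035 191.44499876] start pred [278.7934856  187.71995644]
0.038 [262.41668923 191.75601848] start pred [278.7934856  187.71995644]
```

The knob is at pixel (262,192), against (262.4,191.8) predicted for 52 mm of travel. All three spools lie in the left tray at crop (128,415), (190,398) and (256,393). The other objects haven't moved. Handing in.

```bash
python3 -c "
from bench import ctrl
print(ctrl.hand_in())"
```

```text
the job is handed in; nothing more can be done
None
```

The feeder is changed over to its left chute, and all three spools rolled into the left tray. I handed the job in at about 8.2 s of the 48 s allowed.

- **Gate:** I pressed the raised left pad down with the closed fingertip until the gate tipped onto its left stop. It was still there in the last pictures.
- **Slide:** I then pushed the green knob left until it met its end stop, at about 8 N. In the last top picture the knob is at (262, 192), against (262.4, 191.8) predicted for the full 52 mm of travel.
- **Spools and bench:** The robot did not touch the spools. By eye in the top view, the objects I could see stand where they were. The arm hid part of the awl in that picture.
- **At hand-in:** The arm was clear of everything, with only sensor noise (under 1 N) on the wrist. None of my checks failed or disagreed.

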